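# Purge the bench fume extractor

## Task

Clear the vapour from the bench with the small fume extractor: turn the black knob on its top clockwise until it clicks over its detent into the purge position and leave it there. Only then take the upright handle of the spring-return gate, pull the gate out until its pointer lines up with the marker on the rail, and keep it there: finish while still holding it in line, because it springs shut if let go. Leave the marker where it is clamped, and do not disturb the glass dish, the beaker or the spatula.

Things in the scene. Friction and masses are not known exactly. Their poses are not given: they have to be found in the camera images.
- extractor: Fume extractor fixed to the bench: white box 170 (x) x 140 (y) x 90 mm high; origin at the centre of its underside, z up. The gate slides out along -y over a grey bed, 100 mm wide and up to 39 mm high, from the face at y = -70 to y = -265 mm. Marker rail (24 mm wide, 34 high) beside it at x = +78 mm. A lying filter canister, 88 mm across, top 89 mm up, reaches out to x = +270 mm.
- knob_grip (a point): Point on the knob's vertical axis at the height to grip, 121 mm above the bench, over the centre of the box. The knob is a black upright bar grip 42 mm long, 14 mm thick, 32 mm high (from 14 to 46 mm above the box's top, which is 90 mm up) on a round foot 44 mm across. This frame turns with the knob: the bar's length lies along its y axis, its thickness along x. A white line on the bar's top marks the end at -y.
- knob (a joint): Knob angle, rad: 0 = standby (start), grows clockwise seen from above, 1.2 = purge, where it meets its stop. Over-centre detent: it resists with about 0.16 N m at first, fading to nothing at 0.6 rad, beyond which it snaps by itself to 1.2 and stays there. The bar points along the extractor's y axis at 0.
- gate (a joint): How far the gate is pulled out, m: 0 = shut (start), end stop at 0.10. Spring return: about 4 N when shut plus 1.3 N per 10 mm, and 1 N of friction; so 9 to 15 N at the marker.
- gate_handle (a point): The gate's handle, a black upright block 30 mm (x, across the pull) x 16 mm (y, along the pull) x 56 mm high with rounded edges; this point is its centre, 70 mm above the bench (bottom 42, top 98 mm). Its axes are parallel to the extractor's; it moves out along its -y. Shut, its centre is 75 mm from the box's face (y = -145 mm in the extractor's frame).
- gate_pointer (a point): Tip of the gate's steel pointer, 4 mm wide, which sticks out level from the gate towards the marker rail, 64 mm to the +x side of the handle's centre and in line with it; axes as the extractor's.
- marker (a joint): Where the marker is clamped on its rail, m: exactly the gate joint value at which the pointer lines up with it. Differs every time, 0.040 to 0.075.
- marker_tip (a point): Tip of the marker, a small aluminium block 16 mm long with a 4 mm wide nose towards the gate and a screw on top (top of block 44 mm above the bench), clamped stiffly on the dark rail; axes as the extractor's.
- dish: Open glass dish 90 mm across, 20 mm high, standing loose on the bench beside the box; origin at the centre of its underside. Leave alone.
- beaker: Glass beaker 66 mm across, 90 mm high, standing loose on the bench; origin at the centre of its underside. Leave alone.
- spatula: Spatula 180 mm long lying loose on the bench beside the bed, on the side away from the marker rail; origin on its underside. Leave alone.

How it is judged (in metres and radians):
On the way, in this order (a step that is already met when the one before it is completed fails the run):
1. the knob has clicked over its detent into purge (value of joint knob above 1.05 rad), for 0.2 s.
2. the gate is pulled out with its pointer in line with the marker (y of gate_pointer in the frame of marker_tip between -0.005 and 0.005 m), for 0.3 s.
At the end, for the whole second after the job is handed in: the program ends while the fingers hold the gate by its handle (at least 3 N on it), still, with the pointer within 5 mm of the marker, and the knob past its detent (beyond 1.05 rad); all through the last second (all of step 2 and value of joint knob above 1.05 rad and velocity of joint gate between -0.01 and 0.01 m/s and contact force between the fingers and gate above 3 N); the arm keeps its last pose, push and grip.
It fails at once if the gate is pulled more than 8 mm before the knob is past its detent (value of joint gate above 0.008 m and value of joint knob below 0.6 rad).
It fails at once if the marker is shifted along its rail by more than 4 mm (distance of marker_tip from where it was at the start of the episode above 0.004 m).
It fails at once if the dish is shifted by more than 20 mm (distance of dish from where it was at the start of the episode above 0.02 m).
It fails at once if the beaker is shifted by more than 20 mm (distance of beaker from where it was at the start of the episode above 0.02 m).
It fails at once if the spatula is shifted by more than 20 mm (distance of spatula from where it was at the start of the episode above 0.02 m).
It also fails if it takes over 45 s, if anything falls off the work surface, if the arm or the gripper's body presses on something with over 40 N, if the wrist force passes 120 N, or if a joint passes its speed limit or range.

## Robot

A 6-joint arm with a two-finger parallel gripper is mounted at the origin on the work surface. World frame = base frame: x ahead of the robot, y to its left, z up, the work surface at z = 0. Lengths are in mm, angles in rad, forces in N, time in s.
With the tool pointing down it reaches from about 250 to 800 mm from the base axis. Payload 3.9 kg.
Tool frame: the origin (TCP) lies at the very end of the fingers, on their centre line; the grasp point (between the pads) lies 19 mm behind it; y points along the fingers, z is the direction in which the jaws open and shut, and the axes are right-handed (so a half turn about y gives the same grasp; the last joint's range is limited). The gripper opens to 85 mm and grips with 20 to 120 N. Pads are 22 mm wide; open, the fingers measure 114 mm over their backs; the gripper's body (76 mm by 85 mm) begins 54 mm behind the grasp point. The pads swing forward as they close: fully open they stand 13 mm farther back than shut.
Start: joints at [1.226, 0.26, -0.138, 1.173, 0, 1.571], TCP at [177.449, 494.092, 197.804] pointing down, gripper open.
Joint ranges: [-2.78, 2.78], [-0.83, 1.72], [-1.28, 1.37], [-1.9, 2.12], [-1.57, 1.48], [-3.14, 3.14]. Speed limits (rad/s): [2.57, 2.57, 3.14, 3.14, 3.14, 3.14].

## Interface

Orientations are given as a 3x3 rotation matrix whose columns are the frame's x, y, z axes.
In Python, from rig import sense, capture, calibration, close_job gives the robot as it stands.
- The arm moves only by the tool servo_tool, never from a script. Its argument "moves" is text: rows parted by semicolons, each of 7 numbers parted by spaces: the opening, from 0 (shut) to 1 (fully open), then the shift along the tool's x, y, z in mm, then the turn, a rotation vector about the tool's x, y, z in rad. A call has 1 to 12 rows; each row shifts and turns the commanded pose from where the row before left it, along the tool's axes as they then stand; what a row does not reach is not made up. A row lasts 1/8 s, in which the tool goes at most 62.5 mm and 10.7 degrees, less where a joint would pass 70% of its speed; a pose out of reach is approached as far as the arm can. A call with a gripper value outside its range is refused whole. The fingers move at their own pace and stop on an object; "force" is the grip in N (left out, the last holds). Time passes only in rows, so rows that do not move let the fingers close. It gives the time, the measured TCP pose, the force and the opening at its end, in the units of the state.
- sense(): the state, without advancing time (a new reading comes with each control period).
- capture(name): name is "scene" or "top" or "wrist"; returns (picture, depth): 400x640x3 uint8, red, green, blue; 400x640 float32, mm along the optical axis (not along the pixel's ray), 0 where there is no reading.
- calibration(name): a dict with "K" (3x3 intrinsics, pixels), "k1" (the pictures are not rectified: a ray, as slopes to the right and down, at radius r is drawn at 1 + k1 r^2 times it, then the intrinsics apply), "rvec" (rotation vector, rad) and "tvec" (3), from world to camera coordinates, as OpenCV has them; the wrist camera has in their place "T_tool_cam" (4x4, takes a point from camera to tool coordinates, whose origin is the TCP and whose axes are the tool frame's). Camera axes: x right, y down, z forward; pixel columns grow to the right and rows downward; lengths in mm; the calibration is good to about 2 mm. A picture is of the moment at which its call begins: read the wrist's pose just before it. calibration takes no time and is no camera call.
- close_job(): hands the job in, once; it reports no verdict.
The state is a dict: "time": time; "joint_pos": joint angles; "joint_velocities": joint speeds; "joint_torque": joint torques, N m; "eef_pos": TCP position; "eef_rot": TCP orientation; "contact_force": force on the tool from outside, world axes, zero at the start; "wrist_torque": the same for the moment, N m; "finger_gap": finger opening in mm.
Only numpy, scipy, OpenCV 4.12 (cv2) and the standard library are available. Lean on these libraries where they do the work, as an engineer would, in place of code of your own. Each camera call takes 0.05 s, during which the arm holds its last target.

## Working session

There is one attempt and no reset: what is moved stays moved. The work goes in short steps, Python scripts to look and compute and a tool call to move; the robot and the scene stay as the last step left them, time stands still between calls to the robot, and variables do not carry over. Pictures are saved under pics/ and viewed, and the job is handed in when it is done.

Besides the shell and the picture viewer there is one more tool, called after "Request:" as name(argument=value, ...), one argument or row to a line, values as JSON. servo_tool: Moves the arm, as the interface text tells. Its arguments: {"type":"object","properties":{"moves":{"type":"string"},"force":{"type":"number"}},"required":["moves"]}

```bash
ls; mkdir -p pics; cat > h.py <<'E'
import numpy as np,cv2
from rig import sense,capture,calibration
def save(n,f):
    p,d=capture(n); cv2.imwrite(f'pics/{f}.png',p[:,:,::-1]); np.save(f'pics/{f}.npy',d); return p,d
def world(name,u,v,z,pose=None):
    c=calibration(name);K=np.array(c['K'],float)
    r=cv2.undistortPoints(np.array([[[u,v]]],float),K,np.array([c['k1'],0,0,0],float))[0,0]
    P=np.array([r[0]*z,r[1]*z,z])
    if name=='wrist':
        T=np.array(c['T_tool_cam']);q=T[:3,:3]@P+T[:3,3];return np.array(pose[1])@q+np.array(pose[0])
    R=cv2.Rodrigues(np.array(c['rvec'],float))[0];return R.T@(P-np.array(c['tvec'],float).ravel())
def cloud(name,d,pose=None):
    c=calibration(name);K=np.array(c['K'],float)
    v,u=np.mgrid[:400,:640]
    r=cv2.undistortPoints(np.stack([u.ravel(),v.ravel()],-1).astype(float)[:,None],K,np.array([c['k1'],0,0,0],float))[:,0]
    P=np.c_[r,np.ones(len(r))]*d.reshape(-1,1)
    if name=='wrist':
        T=np.array(c['T_tool_cam']);W=(P@T[:3,:3].T+T[:3,3])@np.array(pose[1]).T+np.array(pose[0])
    else:
        R=cv2.Rodrigues(np.array(c['rvec'],float))[0];W=(P-np.array(c['tvec'],float).ravel())@R
    W[d.ravel()<=0]=np.nan
    return W.reshape(400,640,3)
E
python3 - <<'E'
from h import *
s=sense();print(s['eef_pos'],s['eef_rot'],s['time'])
for n in('scene','top','wrist'):save(n,n+'0')
for n in('scene','top','wrist'):print(calibration(n))
E
```

```text
pics
[177.20326505 493.39749757 196.98227302] [[ 9.41131747e-01 -6.34173845e-04  3.38039396e-01]
 [-3.38039990e-01 -1.80984693e-03  9.41130007e-01]
 [ 1.49595279e-05 -9.99998161e-01 -1.91768052e-03]] 0.0
{'K': array([[383.0644929 ,   0.        , 324.65284134],
       [  0.        , 383.0644929 , 209.20622012],
       [  0.        ,   0.        ,   1.        ]]), 'k1': -0.03114381844674824, 'rvec': array([ 1.57872482,  2.23973458, -0.6544818 ]), 'tvec': array([  33.61046838, -397.28250601, 1294.47816462])}
{'K': array([[398.92733546,   0.        , 327.28760038],
       [  0.        , 398.92733546, 208.82969098],
       [  0.        ,   0.        ,   1.        ]]), 'k1': -0.014254733624434766, 'rvec': array([ 2.14171853, -2.19105684,  0.09267843]), 'tvec': array([163.02516433, 558.16036683, 791.77251221])}
{'K': array([[337.1620222 ,   0.        , 318.49819539],
       [  0.        , 337.1620222 , 196.46209572],
       [  0.        ,   0.        ,   1.        ]]), 'k1': -0.036759832570994536, 'T_tool_cam': array([[ 7.63008232e-04,  9.65651921e-01,  2.59838000e-01,
        -6.59868419e+01],
       [-8.04508697e-06, -2.59838069e-01,  9.65652203e-01,
        -1.75361221e+02],
       [ 9.99999709e-01, -7.38891000e-04, -1.90489832e-04,
         8.18125702e-01],
       [ 0.00000000e+00,  0.00000000e+00,  0.00000000e+00,
         1.00000000e+00]])}
```

View pics/top0.png

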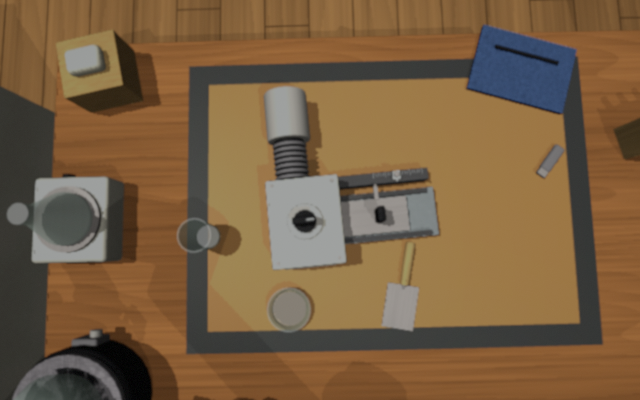

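View pics/scene0.png

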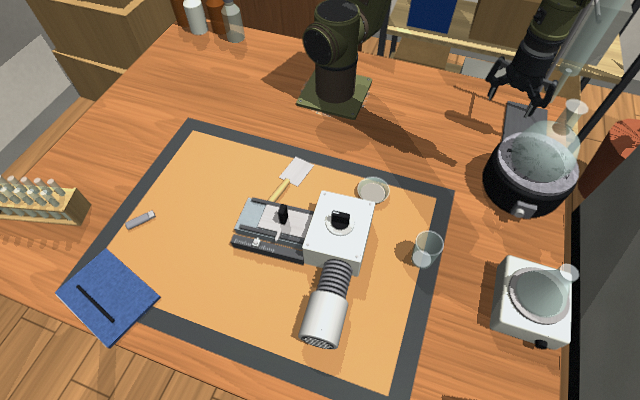

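View pics/wrist0.png

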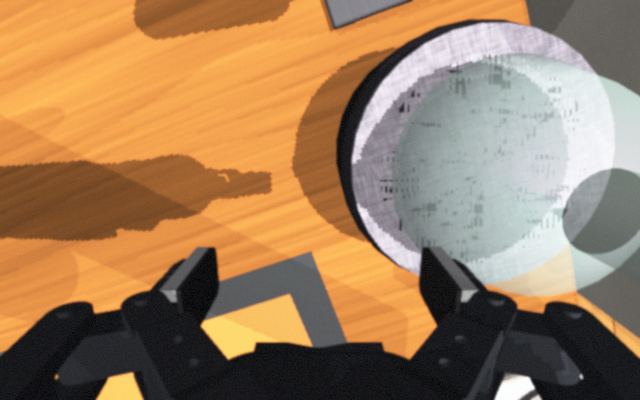

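The top view shows the box centred near (305,221), the knob at (304,221), the gate handle at (380,214), the pointer near (376,190) and the marker near (397,175). The dish is at (290,309), the spatula at (403,290) and the beaker at (195,235). Next I fit the extractor pose.

```bash
python3 - <<'E'
from h import *
d=np.load('pics/top0.npy');W=cloud('top',d)
for n,u,v in [('knob',304,221),('handle',380,214),('marker',397,175),('dish',290,309),('spat',403,290),('beaker',195,235),('bench',450,280),('ptr',376,190)]:print(n,W[v,u].round(1))
m=(abs(W[...,2]-90)<6)
# component around the box
m2=np.zeros_like(m);m2[150:290,250:360]=m[150:290,250:360]
n,l,st,c=cv2.connectedComponentsWithStats(m2.astype(np.uint8));
k=1+np.argmax(st[1:,4]);print(st[k])
P=W[l==k];P=P[:,:2].astype(np.float32)
r=cv2.minAreaRect(P);print(r,cv2.boxPoints(r)); print(np.median(W[l==k][:,2]))
d=np.load('pics/scene0.npy');S=cloud('scene',d)
for n,u,v in [('knob',341,217),('handle',283,211),('marker',256,241),('boxcorner',327,193)]:print(n,S[v,u].round(1))
p=cv2.imread('pics/top0.png');cv2.imwrite('pics/topz.png',cv2.resize(p[140:300,240:450],None,fx=3.7,fy=3.7,interpolation=cv2.INTER_CUBIC))
E
```

```text
knob [530.6 191.2 133.9]
handle [542.9  51.   97.6]
marker [624.9   8.1  49. ]
dish [357.3 232.5   1.9]
spat [391.3  -2.9   2.1]
beaker [514.9 430.1   7.6]
bench [ 409.5 -101.6    1.2]
ptr [595.7  51.1  46.8]
[ 265  174   82   96 5830]
((534.0784301757812, 192.4927520751953), (170.05044555664062, 140.0424346923828), 4.513519287109375) [[443.80664 255.6058 ]
 [454.82715 115.99769]
 [624.3502  129.3797 ]
 [613.3297  268.98782]]
89.80816754905928
knob [541.1 197.2 130.5]
handle [552.6  55.1  97.7]
marker [627.7  10.6  49.1]
boxcorner [461.5 135.4  89.3]
```

View pics/topz.png

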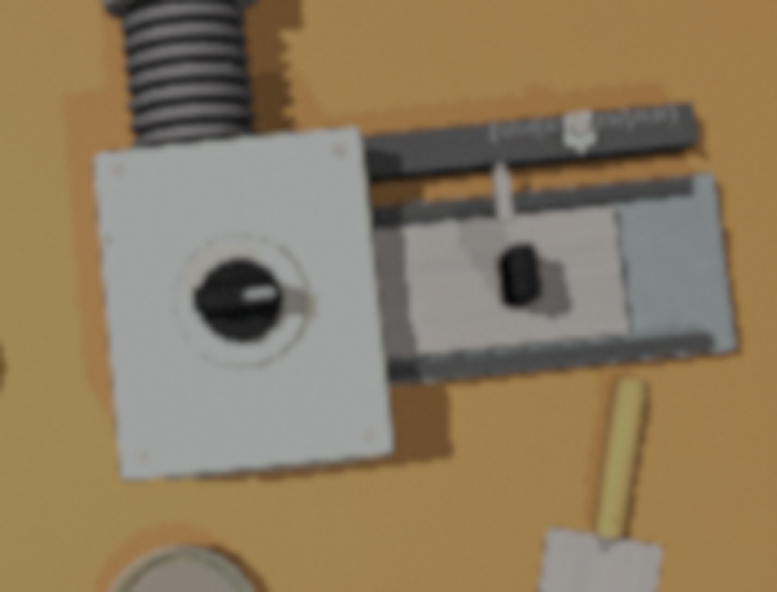

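Request:
servo_tool(
  moves="1 0 -30 0 0 0 0;1 0 -30 0 0 0 0;1 43 0 -16 0 0 0;1 43 0 -16 0 0 0;1 43 0 -16 0 0 0;1 43 0 -16 0 0 0;1 43 0 -16 0 0 0;1 43 0 -16 0 0 0;1 43 0 -16 0 0 0;1 43 0 -16 0 0 0;1 43 0 -16 0 0 0;1 43 0 -16 0 0 0",
)

```text
time: 1.65
eef_pos: [528.9, 197.0, 257.5]
eef_rot: [[0.941, -0.001, 0.338], [-0.338, -0.0, 0.941], [-0.001, -1.0, -0.0]]
contact_force: [0.1, -0.1, 0.3]
finger_gap: 85.1
```

Request:
servo_tool(
  moves="1 0 0 0 0 0.164 0;1 0 0 0 0 0.164 0;1 0 0 0 0 0.164 0;1 0 0 0 0 0.164 0;1 0 0 0 0 0.164 0;1 0 0 0 0 0.164 0;1 0 0 0 0 0.164 0;1 0 0 0 0 0 0;1 0 0 0 0 0 0",
)

```text
time: 2.78
eef_pos: [527.9, 198.1, 257.6]
eef_rot: [[0.08, -0.0, 0.997], [-0.997, -0.0, 0.08], [0.0, -1.0, -0.0]]
contact_force: [0.3, 0.2, 0.5]
finger_gap: 85.7
```

```bash
python3 - <<'E'
from h import *
s=sense();print(s['eef_pos'],s['eef_rot'],s['joint_pos'],s['time'])
save('wrist','wrist1')
np.savez('pics/w1.npz',p=s['eef_pos'],r=s['eef_rot'])
E
```

```text
[527.93842634 198.13826486 257.60813624] [[ 8.02277028e-02 -4.02761596e-04  9.96776481e-01]
 [-9.96776557e-01 -1.33488612e-04  8.02276550e-02]
 [ 1.00745691e-04 -9.99999910e-01 -4.12172802e-04]] [3.59028215e-01 3.12399913e-01 9.12052048e-02 1.35002560e+00
 1.65389506e-05 1.84951054e+00] 2.775
```

View pics/wrist1.png

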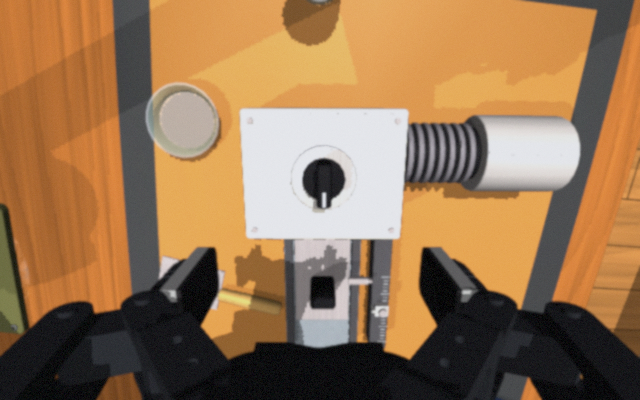

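The wrist view shows the knob at (323,182) with its white line towards the gate, the handle at (321,291), the pointer tip near (372,282) and the marker at (380,311). I'll refine the pose from this depth map.

```bash
python3 - <<'E'
from h import *
z=np.load('pics/w1.npz');d=np.load('pics/wrist1.npy');W=cloud('wrist',d,(z['p'],z['r']))
def fit(lo,hi,box):
    m=np.zeros((400,640),np.uint8);a,b,c,e=box
    m[a:b,c:e]=((W[...,2]>lo)&(W[...,2]<hi))[a:b,c:e]
    n,l,st,_=cv2.connectedComponentsWithStats(m);k=1+np.argmax(st[1:,4])
    P=W[l==k];print(len(P),P.mean(0).round(1),np.median(P[:,2]).round(1),cv2.minAreaRect(P[:,:2].astype(np.float32)))
fit(82,96,(90,250,220,415))
fit(126,145,(140,230,280,360))
fit(88,106,(260,320,290,350))
print(W[182,323],W[291,321],W[311,380],W[282,368])
a=np.deg2rad(4.5);R=np.array([[np.cos(a),-np.sin(a)],[np.sin(a),np.cos(a)]])
for c in ([534.1,192.5],):
  print('handle pred',np.array(c)+R@[0,-145],'ptr',np.array(c)+R@[64,-145])
E
```

```text
19322 [532.6 198.6  89.6] 89.3 ((533.2916870117188, 193.89125061035156), (171.13377380371094, 138.80838012695312), 4.5727643966674805)
662 [533.2 194.5 132.8] 133.0 ((533.4200439453125, 193.2892303466797), (13.105487823486328, 42.58991241455078), 4.526657581329346)
371 [544.   51.5  95.5] 96.5 ((544.2330932617188, 50.154991149902344), (28.761716842651367, 15.129526138305664), 4.163981914520264)
[531.93709787 198.2356321  134.51560181] [542.0777541   56.31929468  81.89828616] [623.49804767  12.47523535  47.54355865] [603.17136989  52.15612477  45.08886458]
handle pred [545.47656888  47.94698661] ptr [609.27927824  52.96836874]
```

Request:
servo_tool(
  moves="1 5.3 0 5.2 0 0 0;1 0 0 0 0 -0.18 0;1 0 0 0 0 -0.18 0;1 0 0 0 0 -0.18 0;1 0 0 0 0 -0.18 0;1 0 0 0 0 -0.18 0;1 0 0 0 0 -0.18 0;1 0 0 0 0 -0.18 0;1 0 0 0 0 -0.18 0;1 0 0 0 0 -0.18 0;1 0 0 0 0 -0.18 0",
)

```text
time: 4.2
eef_pos: [534.1, 192.9, 257.8]
eef_rot: [[0.951, 0.0, -0.308], [0.308, -0.0, 0.951], [0.0, -1.0, -0.0]]
contact_force: [-0.1, 0.3, 0.6]
finger_gap: 85.6
```

Request:
servo_tool(
  moves="1 0 0 0 0 -0.18 0;1 0 0 0 0 -0.18 0;1 0 0 0 0 -0.18 0;1 0 0 0 0 -0.18 0;1 0 0 0 0 -0.18 0;1 0 0 0 0 -0.18 0;1 0 0 0 0 -0.18 0;1 0 0 0 0 -0.08 0;1 0 0 0 0 0 0;1 0 0 0 0 0 0",
)

```text
time: 5.45
eef_pos: [533.8, 193.1, 257.8]
eef_rot: [[-0.075, 0.0, -0.997], [0.997, -0.0, -0.075], [-0.0, -1.0, 0.0]]
contact_force: [-0.9, -0.1, -0.3]
finger_gap: 85.2
```

```bash
python3 - <<'E'
from h import *
s=sense();print(s['eef_pos'],s['eef_rot'],s['joint_pos'],s['time'])
save('wrist','wrist2')
d=np.load('pics/wrist2.npy');W=cloud('wrist',d,(s['eef_pos'],s['eef_rot']))
R=s['eef_rot'];z=R[:,2];print(np.rad2deg(np.arctan2(-z[1],-z[0])))
m=np.zeros((400,640),np.uint8);m[100:,150:500]=((W[...,2]>126)&(W[...,2]<145))[100:,150:500]
n,l,st,_=cv2.connectedComponentsWithStats(m);k=1+np.argmax(st[1:,4]);P=W[l==k];print(st[k],P.mean(0),cv2.minAreaRect(P[:,:2].astype(np.float32)))
E
```

```text
[533.8238813  193.10549579 257.77791241] [[-7.52944823e-02  1.70969156e-06 -9.97161341e-01]
 [ 9.97161339e-01 -7.48627569e-05 -7.52944822e-02]
 [-7.47789774e-05 -9.99999997e-01  3.93191419e-06]] [ 3.47139418e-01  3.18906127e-01  1.01085928e-01  1.35299999e+00
 -7.09788281e-05 -1.29902272e+00] 5.45
4.318142734425064
[312 156  16  46 681] [533.3844549  192.19675231 132.76461484] ((533.0098266601562, 193.3001708984375), (13.687276840209961, 42.133750915527344), 4.016765117645264)
```

View pics/wrist2.png

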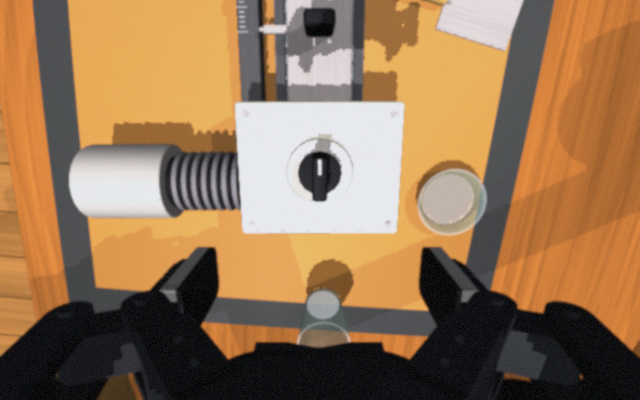

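The knob is confirmed at (533.3,193.3), in image near (319,178), with the jaws straddling it. I'll descend and grip.

Request:
servo_tool(
  moves="0.6 0 30 0.5 0 0 0;0.6 0 30 0 0 0 0;0.6 0 30 0 0 0 0;0.6 0 25 0 0 0 0;0.6 0 18 0 0 0 0;0.6 0 14 0 0 0 0;0.6 0 0 0 0 0 0;0.6 0 0 0 0 0 0",
)

```text
time: 6.5
eef_pos: [533.7, 193.5, 111.5]
eef_rot: [[-0.076, 0.001, -0.997], [0.997, 0.0, -0.076], [0.0, -1.0, -0.001]]
contact_force: [0.2, 0.7, 0.8]
finger_gap: 51.3
```

Request:
servo_tool(
  moves="0 0 0 0 0 0 0;0 0 0 0 0 0 0;0 0 0 0 0 0 0;0 0 0 0 0 0 0;0 0 0 0 0 0 0;0 0 0 0 0 0 0;0 0 0 0 0 0 0;0 0 0 0 0 0 0",
  force=40,
)

```text
time: 7.5
eef_pos: [533.2, 193.2, 110.8]
eef_rot: [[-0.076, -0.0, -0.997], [0.997, 0.0, -0.076], [0.0, -1.0, 0.0]]
contact_force: [0.1, 0.5, 0.7]
finger_gap: 0.2
```

```bash
python3 - <<'E'
from h import *
s=sense();print(s['eef_pos'],s['finger_gap'],s['contact_force'])
save('wrist','wrist3');save('scene','scene3')
p=cv2.imread('pics/scene3.png');cv2.imwrite('pics/scene3z.png',cv2.resize(p[100:300,200:460],None,fx=3,fy=3,interpolation=cv2.INTER_CUBIC))
E
```

```text
[533.1597641  193.23260636 110.80516708] 0.2032289253024505 [0.11236058 0.45169593 0.68111836]
```

View pics/wrist3.png

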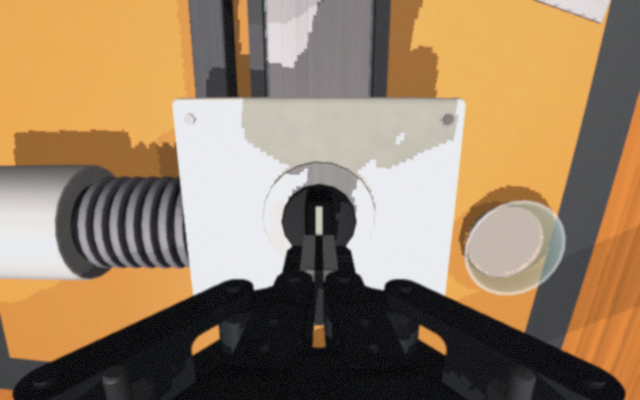

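View pics/scene3z.png

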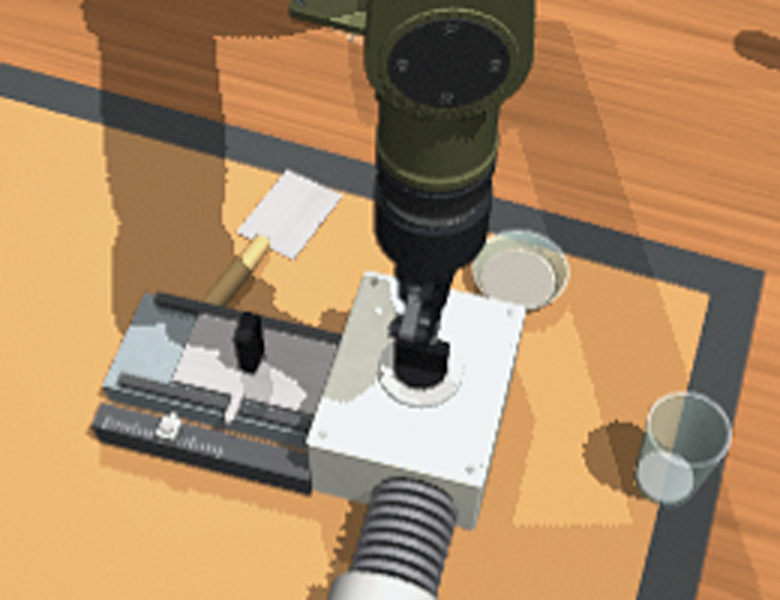

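```bash
python3 - <<'E'
from h import *
p=cv2.imread('pics/wrist3.png');q=cv2.convertScaleAbs(p[150:330,240:400],alpha=2.2,beta=20);cv2.imwrite('pics/w3z.png',cv2.resize(q,None,fx=4.5,fy=3.3,interpolation=cv2.INTER_CUBIC) )
d=np.load('pics/wrist3.npy');print(d[230:300:10,290:350:5].round(0))
E
```

```text
[[194. 195. 196. 166. 162. 163. 161. 162. 163. 194. 194. 194.]
 [196. 195. 197. 142. 143. 140. 141. 143. 142. 196. 196. 196.]
 [141. 141. 142. 132. 132. 132. 133. 132. 132. 131. 143. 142.]
 [131. 133. 133. 125. 124. 124. 124. 123. 123. 124. 132. 133.]
 [125. 115. 116. 116. 116. 116. 117. 116. 117. 117. 114. 114.]
 [105. 106. 108. 107. 108. 116. 118. 107. 107. 107. 107. 106.]
 [102. 101. 101. 102. 102. 118. 117. 108. 100. 101. 102. 102.]]
```

View pics/w3z.png

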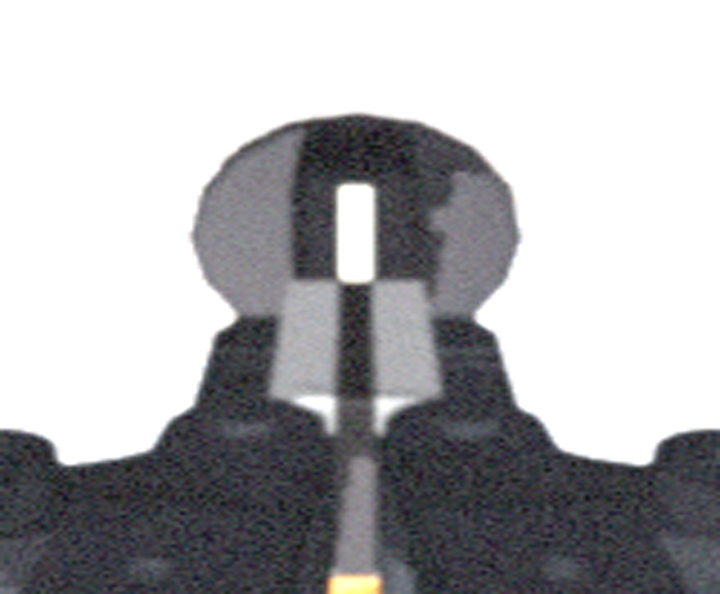

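```bash
python3 - <<'E'
from h import *
s=sense();d=np.load('pics/wrist3.npy');W=cloud('wrist',d,(s['eef_pos'],s['eef_rot']))
for v in (195,200,210,220,228,232,236,240,250,260,270,280,290):print(v,[W[v,u].round(0).tolist() for u in(306,319,334)])
print(s['joint_torque'])
E
```

```text
195 [[541.0, 175.0, 112.0], [535.0, 172.0, 121.0], [526.0, 176.0, 103.0]]
200 [[541.0, 174.0, 125.0], [535.0, 173.0, 129.0], [525.0, 179.0, 103.0]]
210 [[540.0, 177.0, 132.0], [534.0, 176.0, 135.0], [525.0, 185.0, 104.0]]
220 [[540.0, 182.0, 131.0], [534.0, 181.0, 134.0], [524.0, 191.0, 103.0]]
228 [[540.0, 186.0, 132.0], [534.0, 185.0, 134.0], [524.0, 196.0, 104.0]]
232 [[540.0, 189.0, 132.0], [533.0, 187.0, 134.0], [524.0, 198.0, 104.0]]
236 [[539.0, 183.0, 150.0], [534.0, 183.0, 150.0], [524.0, 201.0, 104.0]]
240 [[539.0, 184.0, 153.0], [534.0, 183.0, 154.0], [527.0, 183.0, 154.0]]
250 [[539.0, 184.0, 164.0], [534.0, 183.0, 164.0], [528.0, 183.0, 164.0]]
260 [[539.0, 184.0, 172.0], [534.0, 183.0, 173.0], [528.0, 183.0, 173.0]]
270 [[538.0, 183.0, 181.0], [534.0, 183.0, 181.0], [529.0, 183.0, 181.0]]
280 [[538.0, 183.0, 188.0], [533.0, 187.0, 181.0], [529.0, 182.0, 189.0]]
290 [[538.0, 183.0, 195.0], [533.0, 190.0, 182.0], [529.0, 182.0, 195.0]]
[ 1.19010660e-03 -4.57575774e+01  2.39083028e+01  1.16575935e-03
  1.31715456e-05 -1.38518837e-05]
```

The jaws shut to a gap of 0.2 mm, so they missed the bar. The wrist depth puts the fingertips near z≈149, about 38 mm above the stated TCP. I'll check this against the scene camera.

```bash
python3 - <<'E'
from h import *
d=np.load('pics/scene3.npy');S=cloud('scene',d)
p=cv2.imread('pics/scene3.png')
cv2.imwrite('pics/s3zz.png',cv2.resize(p[190:245,310:380],None,fx=10,fy=10,interpolation=cv2.INTER_CUBIC))
for v in range(194,236,2):print(v,[S[v,u].round(0).tolist() for u in(334,340,346)])
# project expected points of the tool into the wrist image
c=calibration('wrist');T=np.linalg.inv(np.array(c['T_tool_cam']))
for y in(0,-20,-38):
  q=T@[-11,y,0,1];x=q[:2]/q[2];x=x*(1+c['k1']*x@x);print(y,(np.array(c['K'])@[x[0],x[1],1])[:2],q[2])
def ps(P):
  c=calibration('scene');return cv2.projectPoints(np.array([P],float),c['rvec'],c['tvec'],c['K'],np.array([c['k1'],0,0,0]))[0].ravel()
print(ps([533,193,111]),ps([533,193,149]),ps([533,193,136]))
E
```

```text
194 [[573.0, 188.0, 261.0], [572.0, 200.0, 266.0], [552.0, 207.0, 242.0]]
196 [[574.0, 189.0, 257.0], [571.0, 200.0, 258.0], [553.0, 208.0, 236.0]]
198 [[577.0, 190.0, 254.0], [576.0, 202.0, 258.0], [552.0, 208.0, 228.0]]
200 [[552.0, 182.0, 209.0], [577.0, 202.0, 252.0], [552.0, 208.0, 220.0]]
202 [[481.0, 161.0, 89.0], [544.0, 193.0, 195.0], [549.0, 208.0, 209.0]]
204 [[488.0, 163.0, 92.0], [551.0, 196.0, 198.0], [542.0, 206.0, 190.0]]
206 [[586.0, 193.0, 240.0], [576.0, 203.0, 231.0], [534.0, 205.0, 170.0]]
208 [[590.0, 195.0, 238.0], [579.0, 204.0, 227.0], [530.0, 204.0, 157.0]]
210 [[593.0, 196.0, 236.0], [589.0, 207.0, 237.0], [493.0, 196.0, 88.0]]
212 [[596.0, 197.0, 234.0], [594.0, 208.0, 237.0], [504.0, 199.0, 97.0]]
214 [[540.0, 180.0, 132.0], [596.0, 209.0, 233.0], [530.0, 206.0, 132.0]]
216 [[542.0, 181.0, 128.0], [542.0, 195.0, 135.0], [536.0, 207.0, 133.0]]
218 [[545.0, 182.0, 123.0], [541.0, 195.0, 125.0], [541.0, 209.0, 133.0]]
220 [[543.0, 181.0, 111.0], [542.0, 195.0, 117.0], [541.0, 209.0, 123.0]]
222 [[543.0, 182.0, 103.0], [542.0, 196.0, 108.0], [541.0, 210.0, 116.0]]
224 [[550.0, 184.0, 105.0], [544.0, 197.0, 103.0], [540.0, 210.0, 105.0]]
226 [[553.0, 185.0, 102.0], [550.0, 199.0, 105.0], [544.0, 211.0, 102.0]]
228 [[558.0, 187.0, 101.0], [553.0, 200.0, 101.0], [546.0, 212.0, 96.0]]
230 [[560.0, 187.0, 96.0], [555.0, 201.0, 96.0], [550.0, 214.0, 94.0]]
232 [[565.0, 189.0, 96.0], [561.0, 202.0, 97.0], [555.0, 215.0, 95.0]]
234 [[568.0, 190.0, 92.0], [565.0, 204.0, 95.0], [559.0, 217.0, 92.0]]
0 [318.5726333  208.07622697] 183.28835468566427
-20 [318.57716696 220.12022937] 163.97455761137596
-38 [318.58225772 233.66515668] 146.59214024451646
[340.10871283 218.05272213] [340.67775436 209.30967761] [340.47845036 212.37279955]
```

View pics/s3zz.png

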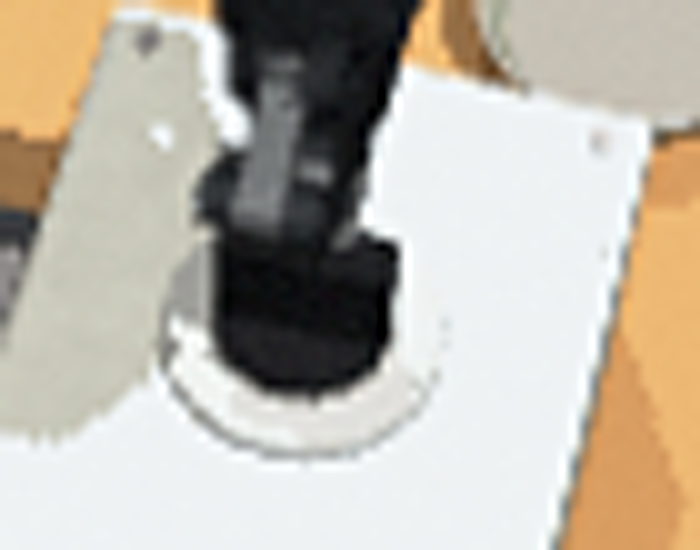

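Both cameras agree that the closed fingertips stand about 12 mm above the bar, so the real fingertips are about 38 mm behind the reported TCP. I'll open, go down another 38 mm in stages, and grip.

Request:
servo_tool(
  moves="0.5 0 0 0 0 0 0;0.5 0 0 0 0 0 0;0.5 0 0 0 0 0 0;0.5 0 0 0 0 0 0;0.5 0 0 0 0 0 0;0.5 0 14 0 0 0 0;0.5 0 14 0 0 0 0;0.5 0 10 0 0 0 0;0.5 0 0 0 0 0 0;0.5 0 0 0 0 0 0",
)

```text
time: 8.85
eef_pos: [533.3, 193.3, 72.8]
eef_rot: [[-0.076, 0.0, -0.997], [0.997, 0.0, -0.076], [0.0, -1.0, -0.0]]
contact_force: [0.2, -0.8, 0.4]
finger_gap: 42.9
```

Request:
servo_tool(
  moves="0 0 0 0 0 0 0;0 0 0 0 0 0 0;0 0 0 0 0 0 0;0 0 0 0 0 0 0;0 0 0 0 0 0 0;0 0 0 0 0 0 0",
  force=40,
)

```text
time: 9.6
eef_pos: [533.3, 193.4, 73.4]
eef_rot: [[-0.076, 0.001, -0.997], [0.997, 0.0, -0.076], [0.0, -1.0, -0.001]]
contact_force: [-2.0, -0.2, 6.0]
finger_gap: 13.2
```

Request:
servo_tool(
  moves="0 0 0 0 0 0.12 0;0 0 0 0 0 0.12 0;0 0 0 0 0 0.12 0;0 0 0 0 0 0.12 0;0 0 0 0 0 0.12 0;0 0 0 0 0 0.12 0;0 0 0 0 0 0.12 0;0 0 0 0 0 0.12 0;0 0 0 0 0 0.12 0;0 0 0 0 0 0.12 0;0 0 0 0 0 0 0;0 0 0 0 0 0 0",
)

```text
time: 11.1
eef_pos: [534.1, 192.8, 73.4]
eef_rot: [[0.901, 0.002, -0.434], [0.434, -0.001, 0.901], [0.001, -1.0, -0.002]]
contact_force: [1.1, -1.7, 5.5]
finger_gap: 13.2
```

```bash
python3 - <<'E'
from h import *
s=sense();print(s['eef_pos'],s['finger_gap'],s['contact_force'],s['wrist_torque'],s['joint_pos'])
save('wrist','wrist4')
E
```

```text
[534.09495378 192.83409185  73.39597302] 13.196176727981273 [ 1.08891568 -1.72338472  5.52654704] [-0.53254837  0.14478067 -0.0628135 ] [ 0.3473751   0.40983936 -0.25462564  0.90479992 -0.00143087 -0.10135182]
```

View pics/wrist4.png

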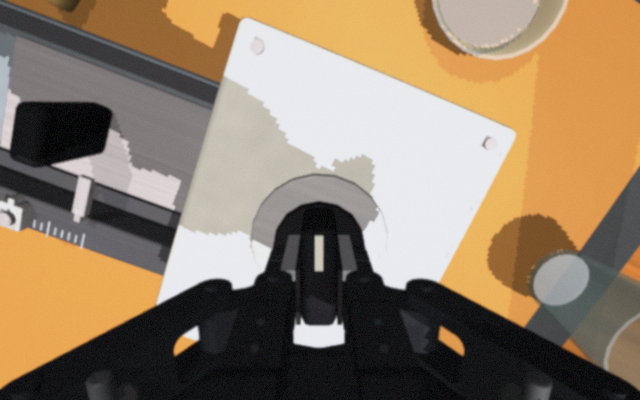

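The bar is held between the fingers at (319,255) and has turned about 1.2 rad with them. I'll release, rise, and look at the knob and the gate.

Request:
servo_tool(
  moves="0.5 0 0 0 0 0 0;0.5 0 0 0 0 0 0;0.5 0 0 0 0 0 0;0.5 0 0 0 0 0 0;0.5 0 -20 0 0 0 0;0.7 0 -35 0 0 0 0;0.9 0 -35 0 0 0 0;0.9 0 -35 0 0 0.17 0;0.9 0 0 0 0 0.17 0;0.9 0 0 0 0 0.05 0;0.9 0 0 0 0 0 0;0.9 0 0 0 0 0 0",
)

```text
time: 12.65
eef_pos: [533.0, 193.2, 197.6]
eef_rot: [[0.998, -0.0, -0.058], [0.058, -0.0, 0.998], [-0.0, -1.0, -0.0]]
contact_force: [0.2, -0.1, -0.8]
finger_gap: 76.5
```

```bash
python3 - <<'E'
from h import *
s=sense();print(s['eef_pos'],s['eef_rot'],s['finger_gap'],s['joint_pos'])
save('wrist','wrist5');save('top','top5')
d=np.load('pics/wrist5.npy');W=cloud('wrist',d,(s['eef_pos'],s['eef_rot']));np.save('pics/W5.npy',W)
m=((W[...,2]>122)&(W[...,2]<145)).astype(np.uint8)
n,l,st,_=cv2.connectedComponentsWithStats(m)
for k in range(1,n):
  if st[k,4]>150:
    P=W[l==k];print(st[k],P.mean(0),cv2.minAreaRect(P[:,:2].astype(np.float32)))
E
```

```text
[533.00874089 193.20029067 197.61975887] [[ 9.98317646e-01 -3.68021819e-04 -5.79805359e-02]
 [ 5.79804864e-02 -1.43712911e-04  9.98317706e-01]
 [-3.75735250e-04 -9.99999922e-01 -1.22133051e-04]] 76.45695023491716 [ 3.47747540e-01  3.32649344e-01 -3.43256271e-02  1.20421632e+00
 -9.69578483e-06  2.89734493e-01]
[ 300  168   36   56 1071] [531.35740248 193.10061691 132.44810681] ((532.8592529296875, 193.21412658691406), (41.83311462402344, 14.092450141906738), 25.563560485839844)
```

View pics/wrist5.png

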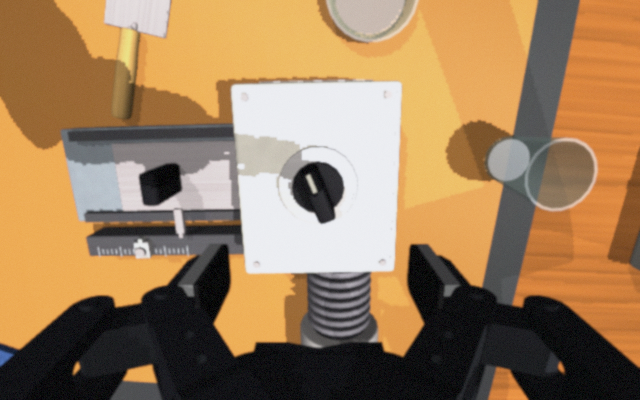

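The bar measures 68.9° from its start, which is 1.203 rad, so the knob is in purge. Next I move over the gate handle.

Request:
servo_tool(
  moves="0.9 1.2 0 -48 0 0 0;0.9 1.1 0 -48 0 0 0;0.9 1.1 0 -49 0 0 0;0.9 0 0 0 0 -0.02 0;0.9 0 0 0 0 0 0;0.9 0 0 0 0 0 0",
)

```text
time: 13.5
eef_pos: [544.8, 49.8, 197.8]
eef_rot: [[0.997, -0.0, -0.079], [0.079, 0.0, 0.997], [-0.0, -1.0, 0.0]]
contact_force: [-0.6, 0.4, 0.2]
finger_gap: 76.7
```

```bash
python3 - <<'E'
from h import *
s=sense();print(s['eef_pos'],s['eef_rot'],s['finger_gap'],s['joint_pos'])
p,d=save('wrist','wrist6')
W=cloud('wrist',d,(s['eef_pos'],s['eef_rot']));np.save('pics/W6.npy',W)
m=((W[...,2]>88)&(W[...,2]<106)).astype(np.uint8);m[250:]=0
n,l,st,_=cv2.connectedComponentsWithStats(m)
for k in range(1,n):
  if st[k,4]>100:
    P=W[l==k];print(st[k],P.mean(0),cv2.minAreaRect(P[:,:2].astype(np.float32)))
E
```

```text
[544.79166942  49.82094227 197.76036362] [[ 9.96902193e-01 -7.39018346e-05 -7.86512058e-02]
 [ 7.86512276e-02  3.63204661e-04  9.96902128e-01]
 [-4.51064116e-05 -9.99999931e-01  3.67891993e-04]] 76.72244912042507 [ 9.09575399e-02  2.97937174e-01 -8.46820529e-02  1.18821771e+00
  3.68415923e-04  1.22249968e-02]
[  400    82   175   168 23089] [516.15760679 188.9900442   90.42305996] ((522.0082397460938, 192.04574584960938), (146.78842163085938, 138.83387756347656), 4.553712368011475)
[307 167  19  35 638] [542.97855664  48.50063274  96.31652182] ((543.63720703125, 48.422607421875), (28.98160171508789, 15.469935417175293), 4.635100841522217)
```

View pics/wrist6.png

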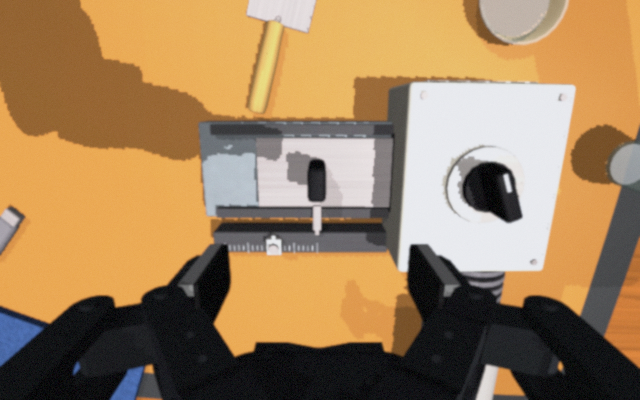

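```bash
python3 - <<'E'
from h import *
p=cv2.imread('pics/wrist6.png');cv2.imwrite('pics/w6z.png',cv2.resize(p[195:260,250:340],None,fx=8.5,fy=8.5,interpolation=cv2.INTER_CUBIC))
W=np.load('pics/W6.npy');a=np.deg2rad(4.53);ax=np.array([np.cos(a),np.sin(a)]);ay=np.array([-np.sin(a),np.cos(a)])
q=W[...,:2]-[533.3,193.3];X=q@ax;Y=q@ay
for v in range(222,256,2):
  print(v,'M',[f'{X[v,u]:.0f},{Y[v,u]:.0f},{W[v,u,2]:.0f}' for u in range(264,286,3)],'P',[f'{X[v,u]:.0f},{Y[v,u]:.0f},{W[v,u,2]:.0f}' for u in range(312,326,3)])
E
```

```text
222 M ['66,-207,0', '66,-203,-0', '66,-200,-0', '66,-196,0', '66,-193,0', '66,-190,-1', '65,-186,1', '65,-182,2'] P ['66,-151,-1', '50,-147,46', '50,-144,45', '66,-140,-1', '66,-137,1']
224 M ['65,-206,8', '66,-202,7', '66,-199,8', '66,-195,7', '65,-192,9', '66,-188,7', '66,-185,7', '65,-182,8'] P ['66,-151,6', '52,-147,45', '52,-144,45', '65,-140,8', '65,-137,9']
226 M ['66,-205,14', '65,-201,15', '65,-198,14', '65,-194,15', '65,-191,15', '65,-188,15', '65,-184,15', '65,-181,15'] P ['66,-150,13', '54,-147,46', '54,-144,45', '66,-140,13', '65,-137,15']
228 M ['65,-204,21', '66,-200,20', '65,-197,22', '65,-194,21', '66,-190,20', '66,-187,21', '65,-184,21', '65,-180,21'] P ['65,-150,22', '57,-147,45', '56,-144,46', '66,-140,20', '66,-137,21']
230 M ['66,-203,27', '66,-199,27', '66,-196,27', '65,-193,28', '65,-189,28', '66,-187,25', '66,-183,27', '66,-180,26'] P ['66,-150,25', '58,-147,46', '58,-144,47', '66,-140,27', '65,-137,28']
232 M ['66,-202,32', '66,-199,32', '66,-196,32', '66,-192,32', '66,-189,33', '66,-186,32', '66,-183,31', '66,-179,31'] P ['66,-150,33', '61,-147,45', '60,-14
[... 1453 characters left out ...]
', '80,-185,42', '84,-183,33', '84,-180,33'] P ['84,-150,34', '84,-147,33', '84,-144,34', '84,-140,34', '84,-137,33']
250 M ['87,-203,32', '82,-198,43', '80,-194,48', '80,-191,47', '80,-187,48', '82,-185,43', '86,-183,33', '87,-180,32'] P ['86,-150,34', '87,-147,32', '86,-144,34', '86,-140,34', '86,-137,34']
252 M ['104,-209,1', '85,-198,42', '82,-194,48', '83,-191,47', '82,-188,47', '84,-185,43', '103,-187,1', '104,-183,0'] P ['104,-151,1', '103,-147,1', '104,-144,-0', '104,-140,-0', '104,-137,-1']
254 M ['107,-209,-1', '86,-198,44', '86,-195,45', '87,-192,43', '87,-188,43', '86,-185,44', '106,-187,0', '106,-183,1'] P ['107,-151,-0', '106,-147,0', '107,-144,-1', '106,-140,1', '107,-137,-0']
```

View pics/w6z.png

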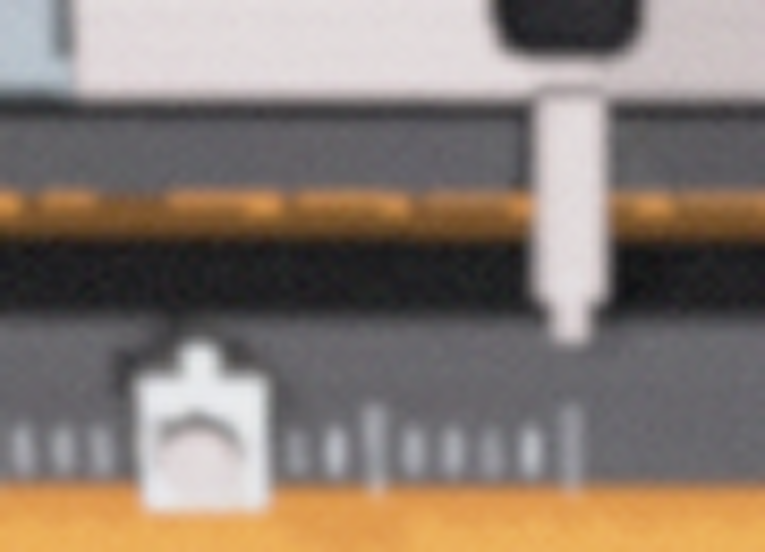

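The marker nose is at (273.5,236) and the pointer tip at (317.3,234), so the pull needed is about 46 mm. The handle centre is at (544.5,48.5). I'll descend around it.

Request:
servo_tool(
  moves="0.5 0 0 -1.3 0 0 0;0.5 0 0 0 0 0 0;0.5 0 30 0 0 0 0;0.5 0 30 0 0 0 0;0.5 0 30 0 0 0 0;0.5 0 30 0 0 0 0;0.5 0 25 0 0 0 0;0.5 0 20 0 0 0 0;0.5 0 15 0 0 0 0;0.5 0 0 0 0 0 0;0.5 0 0 0 0 0 0",
)

```text
time: 14.92
eef_pos: [545.6, 47.5, 18.4]
eef_rot: [[0.997, 0.001, -0.077], [0.077, 0.0, 0.997], [0.001, -1.0, 0.0]]
contact_force: [-0.3, 0.3, 0.2]
finger_gap: 42.5
```

```bash
python3 - <<'E'
from h import *
s=sense();print(s['eef_pos'],s['finger_gap'],s['contact_force'])
save('wrist','wrist7')
E
```

```text
[545.61582812  47.48841421  18.43797236] 42.46012792737473 [-0.28522102  0.29701112  0.16044227]
```

View pics/wrist7.png

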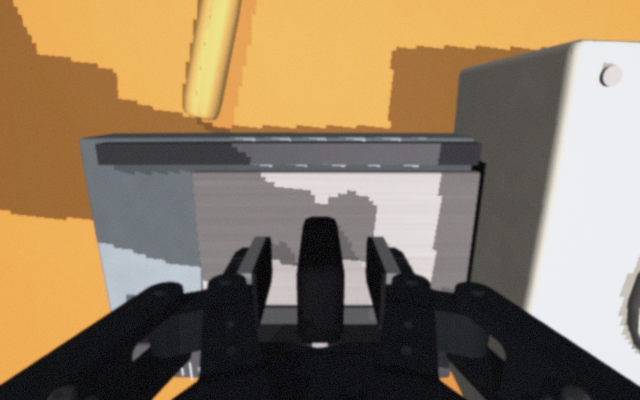

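The handle at (320,280) is centred between the fingers, so I close.

Request:
servo_tool(
  moves="0 0 0 0 0 0 0;0 0 0 0 0 0 0;0 0 0 0 0 0 0;0 0 0 0 0 0 0;0 0 0 0 0 0 0;0 0 0 0 0 0 0",
  force=60,
)

```text
time: 15.72
eef_pos: [545.6, 48.1, 18.7]
eef_rot: [[0.997, 0.001, -0.077], [0.077, 0.001, 0.997], [0.002, -1.0, 0.001]]
contact_force: [-1.4, 2.6, 5.1]
finger_gap: 15.4
```

Request:
servo_tool(
  moves="0 0 0 -4 0 0 0;0 0 0 -6 0 0 0;0 0 0 -6 0 0 0;0 0 0 -6 0 0 0;0 0 0 -6 0 0 0;0 0 0 -6 0 0 0;0 0 0 -6 0 0 0;0 0 0 -4 0 0 0;0 0 0 0 0 0 0;0 0 0 0 0 0 0",
)

```text
time: 16.98
eef_pos: [548.8, 5.9, 18.7]
eef_rot: [[0.997, 0.001, -0.078], [0.078, 0.005, 0.997], [0.002, -1.0, 0.004]]
contact_force: [-1.5, 8.8, 6.4]
finger_gap: 15.1
```

```bash
python3 - <<'E'
from h import *
s=sense();print(s['eef_pos'],s['finger_gap'],s['contact_force'],s['joint_pos'])
for n in('wrist','top','scene'):save(n,n+'8')
p=cv2.imread('pics/top8.png');cv2.imwrite('pics/top8z.png',cv2.resize(p[140:260,330:450],None,fx=5,fy=5,interpolation=cv2.INTER_CUBIC))
p=cv2.imread('pics/scene8.png');cv2.imwrite('pics/scene8z.png',cv2.resize(p[180:280,210:330],None,fx=6,fy=6,interpolation=cv2.INTER_CUBIC))
E
```

```text
[548.81548866   5.93669508  18.69257566] 15.06880349001649 [-1.48267869  8.76200068  6.43978043] [ 0.00789976  0.43555244 -0.37854649  0.7553966   0.00452402 -0.07048281]
```

View pics/top8z.png

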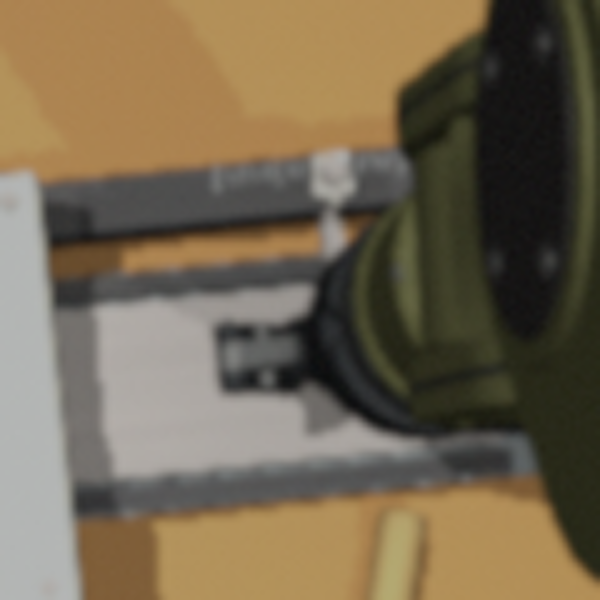

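View pics/scene8z.png

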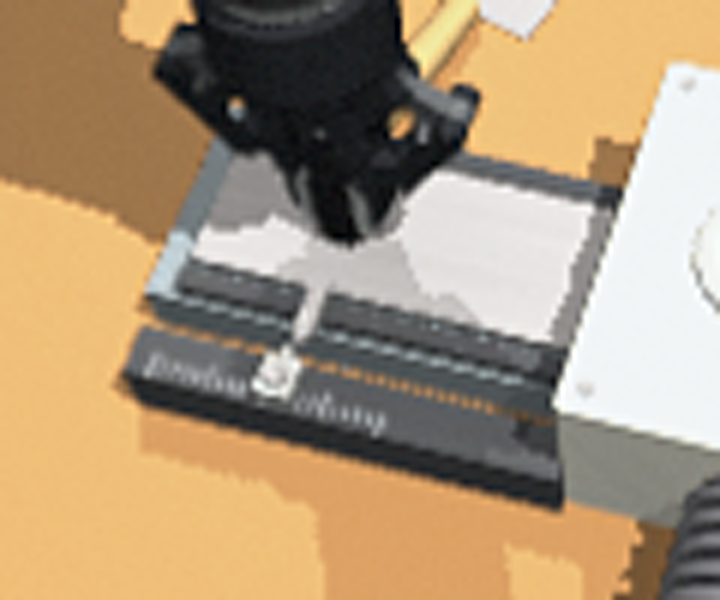

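View pics/wrist8.png

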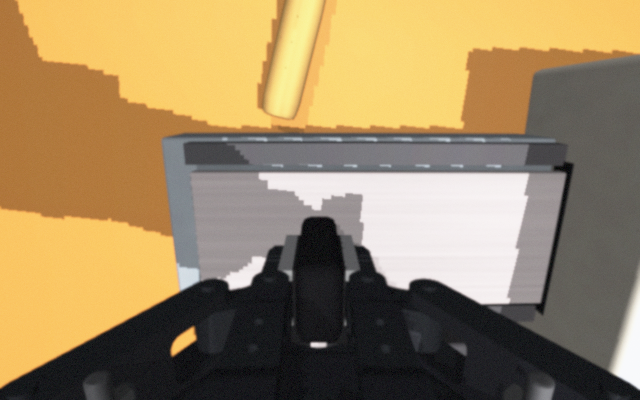

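```bash
cat > m.py <<'E'
from h import *
a=np.deg2rad(4.53);ax=np.array([np.cos(a),np.sin(a)]);ay=np.array([-np.sin(a),np.cos(a)])
def atz(n,u,v,z):
    A=world(n,u,v,500.);B=world(n,u,v,1000.);t=(z-A[2])/(B[2]-A[2]);q=(A+t*(B-A))[:2]-[533.3,193.3];return (q@ax).round(1),(q@ay).round(1)
E
python3 - <<'E'
from m import *
d=np.load('pics/top8.npy');W=cloud('top',d);Y=(W[...,:2]-[533.3,193.3])@ay;X=(W[...,:2]-[533.3,193.3])@ax
p=cv2.imread('pics/top8.png');g=p.max(2)
for v in range(172,196):print(v,' '.join(f'{g[v,u]:3d}/{Y[v,u]:.0f}/{W[v,u,2]:.0f}' for u in range(391,403)))
cv2.imwrite('pics/t8zz.png',cv2.resize(p[165:200,375:415],None,fx=15,fy=15,interpolation=cv2.INTER_CUBIC))
p=cv2.imread('pics/scene8.png');cv2.imwrite('pics/s8zz.png',cv2.resize(p[225:250,243:273],None,fx=20,fy=20,interpolation=cv2.INTER_CUBIC))
E
```

```text
172 112/-183/35 139/-183/44 162/-185/44 168/-187/45 170/-189/46 171/-191/49 170/-193/47 165/-195/47 146/-198/43 117/-201/34 107/-204/34 110/-205/35
173 106/-183/32 134/-184/40 156/-185/44 160/-186/49 163/-189/47 167/-191/46 168/-193/46 161/-195/47 143/-197/48 117/-200/42 106/-204/33 105/-205/34
174 101/-183/33 129/-184/38 151/-185/43 151/-187/43 153/-188/47 160/-190/48 163/-193/46 158/-194/47 143/-197/46 119/-199/44 100/-203/35  93/-205/34
175  97/-183/33 127/-184/35 150/-185/43 148/-187/42 145/-188/48 151/-190/47 153/-192/47 152/-194/47 145/-196/46 128/-199/44  99/-203/33  82/-205/35
176  94/-182/33 131/-184/36 157/-184/46 156/-186/45 148/-189/43 145/-191/44 151/-193/43 157/-194/44 157/-197/42 140/-198/47 103/-203/33  78/-205/34
177  93/-182/32 132/-184/36 160/-184/43 166/-186/43 161/-188/43 158/-190/44 158/-192/44 163/-194/44 161/-196/44 143/-198/45 102/-202/36  76/-205/32
178  91/-182/32 122/-184/35 150/-184/41 161/-186/44 163/-188/45 164/-190/44 163/-192/43 155/-194/42 144/-197/40 123/-198/42  90/-202/33  76/-204/33
179  82/-181/34 100/-184/32 121/-184/42 133/-187/38 143/-189/39 
[... 1785 characters left out ...]
0/-159/212  53/-158/225  45/-160/225  42/-159/238  50/-157/258  62/-156/272
192  84/-177/40  81/-179/39  80/-181/41  81/-183/40  79/-185/45  67/-159/204  48/-157/222  42/-158/224  41/-160/225  42/-155/257  54/-156/260  67/-155/275
193  74/-177/38  72/-180/37  69/-182/36  63/-183/42  50/-158/197  39/-157/213  39/-156/226  43/-158/225  41/-160/224  43/-155/259  60/-154/269  72/-155/271
194  71/-177/38  69/-179/39  63/-181/41  49/-158/187  33/-157/204  34/-156/220  43/-156/226  44/-158/226  39/-157/238  45/-155/259  62/-153/274  72/-155/273
195  67/-177/38  63/-179/38  53/-181/37  38/-156/197  27/-155/210  36/-155/223  42/-156/224  42/-157/227  37/-157/239  46/-154/260  61/-154/272  70/-155/274
```

View pics/t8zz.png

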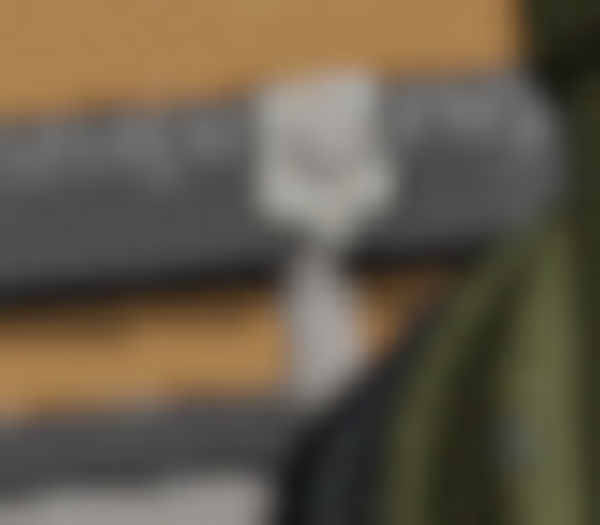

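View pics/s8zz.png

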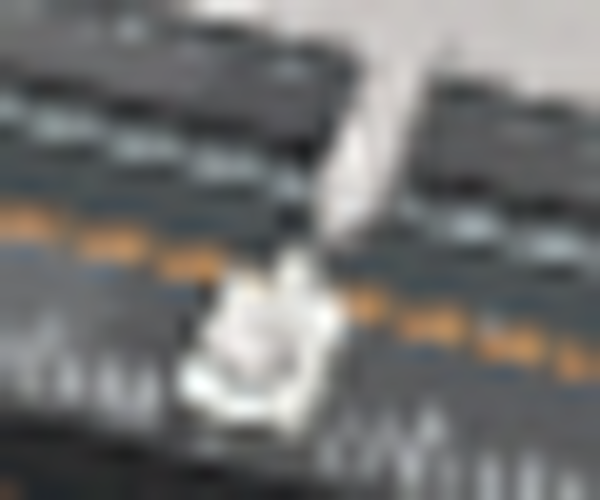

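From the top view the pointer's centre is at y≈−188 and the marker nose is at y≈−191, in the extractor's frame. I'll pull about 3.5 mm more.

Request:
servo_tool(
  moves="0 0 0 -2 0 0 0;0 0 0 -1.6 0 0 0;0 0 0 0 0 0 0;0 0 0 0 0 0 0;0 0 0 0 0 0 0;0 0 0 0 0 0 0",
)

```text
time: 17.88
eef_pos: [549.1, 2.7, 18.7]
eef_rot: [[0.997, 0.001, -0.079], [0.079, 0.005, 0.997], [0.002, -1.0, 0.005]]
contact_force: [-2.0, 9.8, 6.7]
finger_gap: 15.6
```

```bash
python3 - <<'E'
from m import *
s=sense();print(s['eef_pos'],s['finger_gap'],s['contact_force'],s['time'])
save('scene','scene9')
for n in ('top',):
  p,d=save(n,n+'9');W=cloud(n,d);Q=W[...,:2]-[533.3,193.3];Y=Q@ay;X=Q@ax
  Z=W[...,2]
  reg=np.zeros((400,640),bool);reg[165:200,375:415]=1
  P=reg&(Z>41)&(Z<50)&(Y<-170)
  for lo,hi in ((50,54),(54,58),(58,62),(62,64),(66,68),(68,70),(70,72),(72,76),(76,86)):
    m=P&(X>lo)&(X<hi)
    if m.any():print(n,lo,m.sum(),Y[m].min().round(1),Y[m].mean().round(1),Y[m].max().round(1))
p=cv2.imread('pics/scene9.png');cv2.imwrite('pics/s9zz.png',cv2.resize(p[225:250,243:273],None,fx=20,fy=20,interpolation=cv2.INTER_CUBIC))
p=cv2.imread('pics/top9.png');cv2.imwrite('pics/t9zz.png',cv2.resize(p[165:200,375:415],None,fx=15,fy=15,interpolation=cv2.INTER_CUBIC))
E
```

```text
[549.05337776   2.74781053  18.65431679] 15.60090737179572 [-1.99321721  9.77353963  6.69064657] 17.875
top 50 10 -195.7 -191.5 -187.4
top 54 8 -193.9 -190.8 -187.8
top 58 6 -194.4 -191.3 -188.2
top 62 3 -192.7 -191.0 -189.5
top 66 2 -191.3 -190.5 -189.6
top 68 2 -192.1 -190.8 -189.6
top 70 8 -198.1 -191.4 -186.0
top 72 15 -198.8 -191.6 -183.9
top 76 39 -199.7 -191.2 -183.3
```

View pics/s9zz.png

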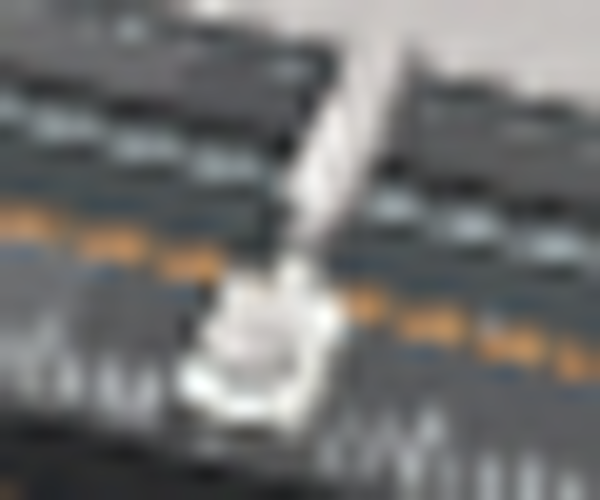

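View pics/t9zz.png

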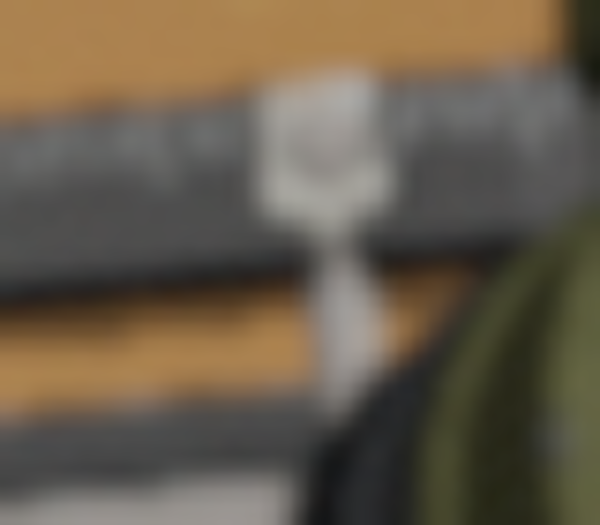

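View pics/scene9.png

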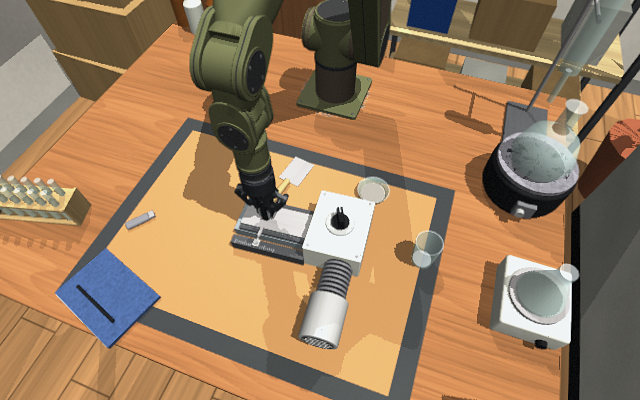

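The pointer is at −191.1 and the marker at −191.3, so they are in line. Dish, beaker, spatula and knob are all in place. I'll hold for 1 s, check for drift, and hand in.

Request:
servo_tool(
  moves="0 0 0 0 0 0 0;0 0 0 0 0 0 0;0 0 0 0 0 0 0;0 0 0 0 0 0 0;0 0 0 0 0 0 0;0 0 0 0 0 0 0;0 0 0 0 0 0 0;0 0 0 0 0 0 0",
)

```text
time: 18.98
eef_pos: [549.1, 2.7, 18.7]
eef_rot: [[0.997, 0.001, -0.079], [0.079, 0.005, 0.997], [0.002, -1.0, 0.005]]
contact_force: [-1.4, 8.9, 7.0]
finger_gap: 15.4
```

```bash
python3 - <<'E'
from h import *
from rig import close_job
s=sense();print(s['eef_pos'],s['finger_gap'],s['contact_force'],abs(s['joint_velocities']).max())
if abs(s['eef_pos'][1]-2.7)<1.2 and s['finger_gap']>13: print(close_job())
E
```

```text
[549.05381438   2.74655224  18.66217986] 15.437082198438972 [-1.38382112  8.87158771  6.96188819] 0.0017066692287438538
the job is handed in; nothing more can be done
None
```

I turned the knob to purge, then pulled the gate out until its pointer lined up with the marker. I handed the job in at about 19 s, still gripping the handle (60 N commanded).

**Last checks:**
- **Knob:** after release it measured 68.9° (1.20 rad) from its starting angle. It still looked turned in the last picture, but I did not measure it again.
- **Pointer and marker:** the top camera put the pointer at y = −191.1 mm and the marker at about −191.3 mm in the extractor's frame, so they were in line.
- **Hold:** the arm stayed still for a further second before hand-in, with about 9 N of spring pull on it and the fingers 15.4 mm apart on the 16 mm handle.
- **Dish, beaker, spatula and marker:** none looked moved in the last pictures.

**What disagreed:** my first attempt on the knob closed on nothing, above the bar. The real fingertips sat about 38 mm behind the reported TCP, which the wrist and scene cameras both confirmed. I allowed for this on the second knob grip and on the handle.

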